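# Hold the lamp post down in its foot

### The arm

A 6-joint arm with a two-finger parallel gripper is mounted at the origin on the work surface. World frame = base frame: x ahead of the robot, y to its left, z up, the work surface at z = 0. Lengths are in m, angles in rad, forces in N, time in s.
With the tool pointing down it reaches from about 0.375 to 0.9 m from the base axis. Payload 3.1 kg.
Tool frame: the origin (TCP) lies on the centre line of the jaws, within the pads' length; the fingertips stand 11 mm ahead of it and the grasp point (between the pads) lies 8 mm behind it; x points along the fingers, y is the direction in which the jaws open and shut, and the axes are right-handed (so a half turn about x gives the same grasp; the last joint's range is limited). The gripper opens to 87 mm and grips with 3 to 60 N. Pads are 19 mm wide; open, the fingers measure 117 mm over their backs; the gripper's body (75 mm by 190 mm) begins 51 mm behind the grasp point.
Start: joints at [0.985, 0.527, 1.433, -0, 1.181, -0.178], TCP at [0.248, 0.574, 0.234] pointing down, gripper open.
Joint ranges: [-3.08, 3.08], [-0.75, 2.2], [0.22, 2.44], [-1.43, 4.57], [0, 2.65], [-2.85, 2.85]. Speed limits (rad/s): [2.79, 2.79, 3.14, 3.14, 3.14, 3.14].

### API

Orientations are given as a unit quaternion [x, y, z, w].
In Python, from rig import robot, camera, camera_info gives the robot as it stands.
- The arm moves only by the shell command python3 -m inch 'ROWS' [FORCE]. ROWS is JSON, a list that holds one entry, the list of rows, each a list of 5 numbers: the shift along the tool's x, y, z in cm, then the turn about the tool's x in rad, then the opening, from 0 (shut) to 1 (fully open). A call has 1 to 8 rows; each row shifts and turns the pose as measured when the row begins, along the tool's axes as they then stand; what a row does not reach is not made up. A row lasts 1/12 s, in which the tool goes at most 41.7 mm and 7.16 degrees, less where a joint would pass 70% of its speed; a pose out of reach is approached as far as the arm can. A call with a gripper value outside its range is refused whole. The fingers move at their own pace and stop on an object; FORCE is the grip in N (left out, the last holds). Time passes only in rows, so rows that do not move let the fingers close. It gives the time, the measured TCP pose, the force and the opening at its end, in the units of the state.
- robot.get_obs(): the state, without advancing time (a new reading comes with each control period).
- camera(name): name is "side" or "top" or "wrist"; returns the picture (384x512x3 uint8, red, green, blue); there is no depth.
- camera_info(name): a dict with "camera_matrix" (3x3 intrinsics, pixels), "rvec" (rotation vector, rad) and "tvec" (3), from world to camera coordinates, as OpenCV has them. Camera axes: x right, y down, z forward; pixel columns grow to the right and rows downward; lengths in m; the calibration is good to about 2 mm. The wrist camera is an equidistant fisheye: a pixel r from the principal point sees the ray r / f radians off the axis. A picture is of the moment at which its call begins: read the wrist's pose just before it. camera_info takes no time and is no camera call; for the wrist camera it gives the pose at the moment of the call.
- robot.hand_in(): hands the job in, once; it reports no verdict.
The state is a dict: "time": time; "q": joint angles; "joint_velocities": joint speeds; "joint_torque": joint torques, N m; "position": TCP position; "tool_rot": TCP orientation; "ft_force": force on the tool from outside, world axes, zero at the start; "moment": the same for the moment, N m; "grip_width": finger opening in m.
Only numpy, scipy, OpenCV 4.12 (cv2) and the standard library are available. Lean on these libraries where they do the work, as an engineer would, in place of code of your own. Each camera call takes 0.05 s, during which the arm holds its last target. There are 200 camera calls.

### The job

Be my third hand while I mend this desk lamp: take the forked steel post with the round collar out of the wooden rack, put its pin upright through the hole in the sprung clamp plate on the lamp foot, and press gently down with the post alone until its collar has pushed the plate about half-way down its 10 mm spring travel (some 10 newtons). Keep that push steady for a couple of seconds and finish while still holding and pressing, without letting go, so that I can tighten the screw. Leave everything else on the bench and in the rack where it is.

Things in the scene. Friction and masses are not known exactly. Their poses are not given: they have to be found in the camera images.
- post_grip (a point): the loose forked steel post (0.18 kg), upright in one hole of the rack. This point: middle of its round body, where to grip; z up along the post. From the bottom: pin 12 mm thick, 30 long, chamfered; collar 34 wide, 8 thick; body 20 thick, 56 long; two-pronged fork 18 wide, 18 high; 112 in all. The point is 70 mm above the pin's end, 32 above the collar's top
- post_tip (a point): centre of the lower end of the post's pin, on the post's axis (z up along the post)
- post_collar (a point): centre of the underside of the post's collar, 30 mm above the pin's end; this face is to bear on the clamp plate
- plate_hole (a point): centre of the 15 mm through hole, at the top face of the clamp plate: level square of bare aluminium, 62 mm wide, 8 thick, top 78 mm above the bench unpressed (the point sinks with it). It sits on springs over a hollow square housing (66 mm wide, top at 58 mm) on a round black lamp foot (170 wide, 18 high, fixed); below the hole is 60 mm of free depth from the plate's top
- clamp_plate (a joint): how far the clamp plate is pressed down, in m: 0 at rest (up), 0.010 at its stop. Its springs need about 2 N to start and 1.6 N for each mm: about 6 N at 2.5 mm, 10 N at 5 mm, 14 N at 7.5 mm
- post: the forked post itself; origin at the lower end of its pin, z up along the post
- rack: fixed wooden rack, 60 x 250 mm, 40 high, origin under its centre, long side along its own y. Three 14 mm holes in a row, 80 mm apart, one at the centre; the post stands in any of them, collar on the rack's top, pin's end 10 mm above the bench. The others hold a rod and a cap screw
- rod: plain straight steel rod, 12 mm thick and 110 mm tall, no collar, standing in the rack; leave alone. Origin at its foot
- cap_screw: steel cap screw: 12 mm shank and low round head 34 mm wide, 14 mm high, sitting in the rack; leave alone. Origin at the tip of its shank, 28 mm below the head
- screwdriver: screwdriver with black handle, 170 mm long, lying on the bench; leave alone
- wrench: steel wrench, 180 mm long, lying on the bench; leave alone
- shade: round grey lamp shade, 150 mm wide, 70 mm high, standing open side up; leave alone. Origin under its centre
- oil_can: metal can, 60 mm wide, 110 mm high; leave alone. Origin under its centre
- mug: white mug, 80 mm wide, 90 mm high; leave alone. Origin under its centre
There are look-alikes about, which are no part of the job. What is shaped like the part that bears plate_hole but orange or red is not meant.

How it is judged:
On the way, in this order (a step that is already met when the one before it is completed fails the run):
1. the post is lifted clear of the rack (height (world z) of post_tip above 0.055 m), for 0.1 s.
2. its pin is through the hole of the clamp plate (horizontal distance between post_tip and plate_hole below 0.005 m and angle between post_tip's own z axis and vertical below 0.1 rad and z of post_tip in the frame of plate_hole below -0.012 m), for 0.1 s.
3. its collar presses the plate down with a steady force in the band for a second (horizontal distance between post_tip and plate_hole below 0.005 m and angle between post_tip's own z axis and vertical below 0.1 rad and value of joint clamp_plate between 0.0025 and 0.0075 m and contact force between post and clamp_plate between 4 and 20 N and contact force between each of the arm, the fingers and clamp_plate below 0.5 N), for 1 s.
At the end, for the whole second after the job is handed in: Pin upright (0.1 rad) in the hole (within 5 mm), collar on the plate; the robot, still holding the post, keeps the plate pressed down 2.5 to 7.5 mm (6 to 14 N; contact force 4 to 20 N) at rest, itself not touching the plate; other things moved under 25 mm (all of step 3 and z of post_collar in the frame of plate_hole below 0.004 m and linear speed of post below 0.01 m/s and contact force between the fingers and post above 1 N and distance of each of rod, cap_screw, screwdriver, wrench, shade, oil_can, mug from where it was at the start of the episode below 0.025 m); the arm keeps its last pose, push and grip.
It fails at once if the post is rammed onto the plate with more than 25 N (contact force between post and clamp_plate above 25 N).
It fails at once if another thing on the bench or in the rack is disturbed (moved 25 mm or more) (distance of any of rod, cap_screw, screwdriver, wrench, shade, oil_can, mug from where it was at the start of the episode above 0.025 m).
It also fails if it takes over 56 s, if anything falls off the work surface, if the arm or the gripper's body presses on something with over 40 N, if the wrist force passes 120 N, or if a joint passes its speed limit or range.

## Working session

There is one attempt and no reset: what is moved stays moved. The work goes in short steps, Python scripts to look and compute and a shell command to move; the robot and the scene stay as the last step left them, time stands still between calls to the robot, and variables do not carry over. Pictures are saved under pics/ and viewed, about 8 in all and at most 12, crops included, and the job is handed in when it is done.

```bash
mkdir -p pics; python3 - <<'E'
from rig import robot,camera,camera_info
import cv2,numpy as np
o=robot.get_obs();print(o)
for n in("top","side"):
    i=camera_info(n);print(n,i)
    cv2.imwrite(f"pics/{n}0.png",camera(n)[:,:,::-1])
E
```

```text
{'time': 0.0, 'q': array([ 9.84488115e-01,  5.28463359e-01,  1.43390543e+00, -2.28171141e-06,
        1.18136490e+00, -1.78499841e-01]), 'joint_velocities': array([-0.00085665, -0.00025732, -0.00029571, -0.00023792,  0.00107179,
       -0.00083908]), 'joint_torque': array([ 3.84766763e-04, -4.40044641e+01, -1.76594245e+01,  6.33439980e-02,
        5.83189214e-02, -1.86041143e-04]), 'position': array([0.24745224, 0.57316165, 0.23257232]), 'tool_rot': array([ 0.14248204,  0.69273942, -0.14388719,  0.69217587]), 'ft_force': array([-0.03884689, -0.07240091, -0.52833532]), 'moment': array([-0.06156082,  0.03891156, -0.01680875]), 'grip_width': 0.0870018444587559}
top {'camera_matrix': array([[419.54848532,   0.        , 251.29967504],
       [  0.        , 419.54848532, 195.92084661],
       [  0.        ,   0.        ,   1.        ]]), 'rvec': array([ 2.19300206, -2.13653263,  0.15722656]), 'tvec': array([-0.00449789,  0.56975178,  1.26631511])}
side {'camera_matrix': array([[398.46544465,   0.        , 260.75283292],
       [  0.        , 398.46544465, 190.56398093],
       [  0.        ,   0.        ,   1.        ]]), 'rvec': array([ 1.96740636, -0.77910391,  0.46132235]), 'tvec': array([-0.41162297,  0.26215853,  0.86867905])}
```

View pics/top0.png

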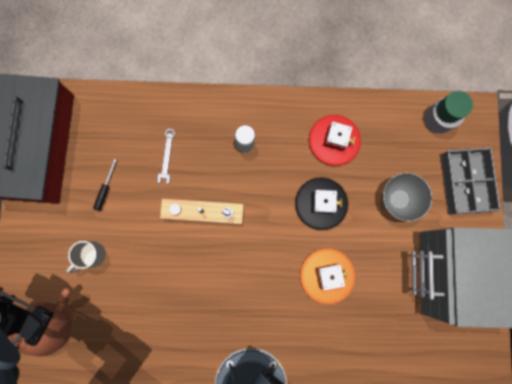

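View pics/side0.png

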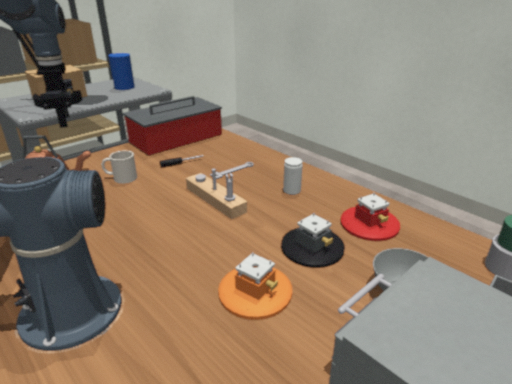

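Three things stand in the rack in the top view: a flat head at (175,210), the cap screw; a thin rod at (201,211); a collared post at (227,212), which fits. Of the three feet, black at (322,203), red at (335,140) and orange at (328,276), black is the one meant. I'll confirm both with one enlarged crop.

```bash
cat > h.py <<'E'
import numpy as np,cv2
from rig import robot,camera,camera_info
from scipy.spatial.transform import Rotation as R
def ray(n,uv,i=None):
    i=i or camera_info(n);K=i["camera_matrix"];Rm=cv2.Rodrigues(np.array(i["rvec"],float))[0];t=np.array(i["tvec"]).ravel()
    a=(np.array(uv,float)-K[:2,2])/np.diag(K)[:2]
    if n=="wrist":
        r=np.hypot(*a);d=np.r_[a/r*np.sin(r),np.cos(r)]
    else:d=np.r_[a,1]
    return -Rm.T@t,Rm.T@d
def atz(n,uv,z,i=None):
    c,d=ray(n,uv,i);return c+d*(z-c[2])/d[2]
def proj(n,P,i=None):
    i=i or camera_info(n);K=i["camera_matrix"];p=cv2.Rodrigues(np.array(i["rvec"],float))[0]@np.array(P,float)+np.array(i["tvec"]).ravel()
    if n=="wrist":
        th=np.arctan2(np.hypot(p[0],p[1]),p[2]);a=p[:2]/np.hypot(p[0],p[1])*th
    else:a=p[:2]/p[2]
    return a*np.diag(K)[:2]+K[:2,2]
E
python3 - <<'E'
from h import *
t=cv2.imread("pics/top0.png");s=cv2.imread("pics/side0.png")
c=lambda im,x,y,w,h,k:cv2.resize(im[y:y+h,x:x+w],None,fx=k,fy=k,interpolation=cv2.INTER_CUBIC)
a=np.hstack([c(t,155,190,100,50,4),c(t,285,178,100,50,4)])
b=np.hstack([c(s,180,160,80,60,5),c(s,275,205,80,60,5)])
cv2.imwrite("pics/crop.png",np.vstack([a,b]))
for p in((175,210),(201,210),(227,212)):print(atz("top",p,.11))
print(atz("top",(325.5,202),.078),atz("side",(315,224),.078))
E
```

```text
[0.51301534 0.23207754 0.11      ]
[0.51502498 0.15679858 0.11      ]
[0.51120398 0.0811411  0.11      ]
[ 0.55201684 -0.21255866  0.078     ] [ 0.55486409 -0.21509124  0.078     ]
```

View pics/crop.png

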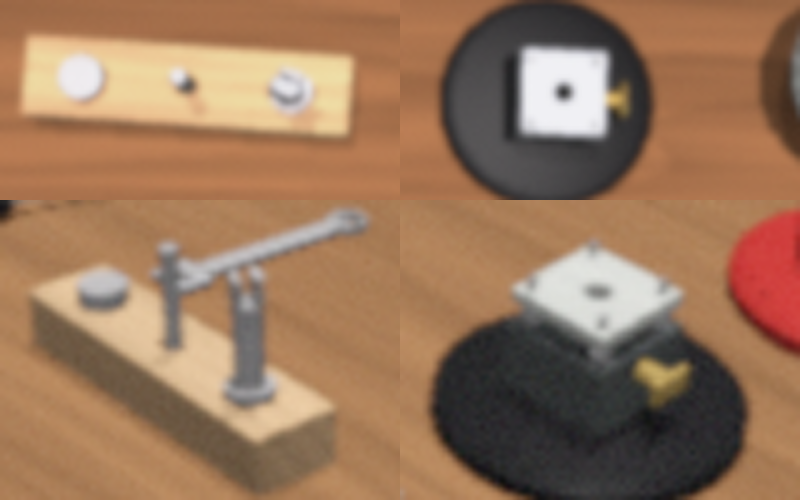

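The crop confirms both. The collared, forked post is in the right-hand hole: collar at top px (228,213), side px (230,198), fork at side (229,174). The white-grey plate on the black foot has its hole at top px (326,201), side px (315,223). Next I'll work out the positions and the first move.

```bash
cat >> h.py <<'E'
def go(target,jawdir=None):
    o=robot.get_obs();r=R.from_quat(o["tool_rot"]);d=r.inv().apply(np.array(target)-o["position"])*100
    M=r.as_matrix();print("t",round(o["time"],2),"pos",o["position"].round(4),"shift cm",d.round(2),"axes x",M[:,0].round(3),"y",M[:,1].round(3),"yaw_y deg",np.degrees(np.arctan2(M[1,1],M[0,1])).round(2),"F",o["ft_force"].round(2),"w",round(o["grip_width"],4))
E
python3 - <<'E'
from h import *
print("collar",atz("top",(228,213.2),.048),atz("side",(229.8,197.6),.048))
print("fork",atz("top",(227,212),.122),atz("side",(229.4,174.4),.122))
print("hole",atz("top",(326,201),.078),atz("side",(315,223.4),.078))
a=atz("top",(161,199+4),.04);b=atz("top",(243,204+4),.04);print("rackdir",np.degrees(np.arctan2(*(a-b)[:2])))
go((.511,.081,.235))
E
```

```text
collar [0.51299163 0.08043683 0.048     ] [0.51190274 0.07903479 0.048     ]
fork [0.51016213 0.08066395 0.122     ] [0.51850257 0.0849493  0.122     ]
hole [ 0.55508657 -0.21406109  0.078     ] [ 0.55699411 -0.21331115  0.078     ]
rackdir 1.9701064923724363
t 0.1 pos [0.2475 0.5732 0.2326] shift cm [ -0.18 -34.73  43.71] axes x [-0.001 -0.002 -1.   ] y [ 0.397  0.918 -0.002] yaw_y deg 66.64 F [-0.23  0.    0.42] w 0.0872
```

```bash
python3 -m inch '[[[0,0,0,0.12,1],[0,0,0,0.12,1],[0,0,0,0.12,1],[0,0,0,0.12,1],[0,0,0,0.12,1],[0,0,0,0.12,1],[0,0,0,0.12,1],[0,0,0,0.12,1]]]' 40; python3 -c "
from h import *
go((.5125,.0797,.235))"
```

```text
time: 0.77
position: [0.2455, 0.5703, 0.2277]
tool_rot: [0.453, 0.539, -0.462, 0.54]
ft_force: [-0.2, -0.1, -0.6]
grip_width: 0.0873
t 0.77 pos [0.2455 0.5703 0.2277] shift cm [-0.39 18.27 52.79] axes x [-0.007 -0.011 -1.   ] y [ 0.986  0.164 -0.009] yaw_y deg 9.46 F [-0.18 -0.11 -0.64] w 0.0873
```

```bash
python3 -m inch '[[[-0.1,0,0.5,0.1,1],[-0.1,0.5,3,0.065,1],[-0.1,1,3.8,0,1],[-0.1,1,3.9,0,1],[-0.1,1,3.9,0,1],[-0.1,1,3.9,0,1],[-0.1,1,3.9,0,1],[-0.1,1,3.9,0,1]]]'; python3 -c "
from h import *
go((.5125,.0797,.235))"
```

```text
time: 1.43
position: [0.3096, 0.2995, 0.2336]
tool_rot: [-0.496, -0.5, 0.504, -0.5]
ft_force: [0.7, -0.4, -0.4]
grip_width: 0.087
t 1.43 pos [0.3096 0.2995 0.2336] shift cm [-0.11 20.29 21.98] axes x [-0.008 -0.009 -1.   ] y [ 1.    -0.    -0.008] yaw_y deg -0.0 F [ 0.66 -0.38 -0.44] w 0.087
```

```bash
python3 -m inch '[[[-0.1,2.7,2.9,0,1],[-0.1,2.7,2.9,0,1],[-0.1,2.7,2.9,0,1],[-0.1,2.7,2.9,0,1],[-0.1,2.7,2.9,0,1],[-0.1,2.7,2.9,0,1],[-0.1,2.2,2.4,0,1],[-0.1,0.7,0.7,0,1]]]'; python3 -m inch '[[[0,0,0,0,1],[0,0,0,0,1]]]'; python3 -c "
from h import *
go((.5125,.0797,.170))
print(proj('wrist',(.5125,.0797,.122)),proj('wrist',(.5125,.0797,.048)))
print(camera_info('wrist'))
cv2.imwrite('pics/w1.png',camera('wrist')[:,:,::-1])"
```

```text
time: 2.1
position: [0.5033, 0.0761, 0.2403]
tool_rot: [-0.494, -0.499, 0.508, -0.499]
ft_force: [-0.7, 1.5, 0.4]
grip_width: 0.0873
time: 2.27
position: [0.5047, 0.0739, 0.2396]
tool_rot: [-0.496, -0.498, 0.509, -0.497]
ft_force: [-0.6, 0.2, 0.0]
grip_width: 0.087
t 2.27 pos [0.5047 0.0739 0.2396] shift cm [ 6.94  0.88 -0.68] axes x [-0.014 -0.013 -1.   ] y [ 1.    -0.009 -0.014] yaw_y deg -0.54 F [-0.62  0.22  0.04] w 0.087
[267.43385167 180.91434149] [266.17984637 165.68613442]
{'camera_matrix': array([[297.31863964,   0.        , 256.97104497],
       [  0.        , 297.31863964, 190.14939802],
       [  0.        ,   0.        ,   1.        ]]), 'rvec': array([-2.86750347,  0.01154914,  0.02263949]), 'tvec': array([-0.50017053,  0.03811083,  0.4227281 ])}
```

View pics/w1.png

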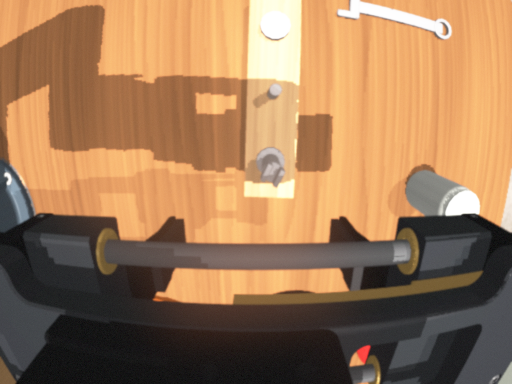

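The wrist picture shows the post with its collar centred near (270,162) and its fork near (273,181), plus the rod at (274,90). I'll refine with an enlarged crop.

```bash
python3 -c "
from h import *
for p,z in(((270,162),.048),((273,181),.122)):print(atz('wrist',p,z))
im=cv2.imread('pics/w1.png')[140:200,230:310]
cv2.imwrite('pics/w1c.png',cv2.resize(im,None,fx=8,fy=8,interpolation=cv2.INTER_CUBIC))"
```

```text
[0.51650482 0.08448741 0.048     ]
[0.51721837 0.08003092 0.122     ]
```

View pics/w1c.png

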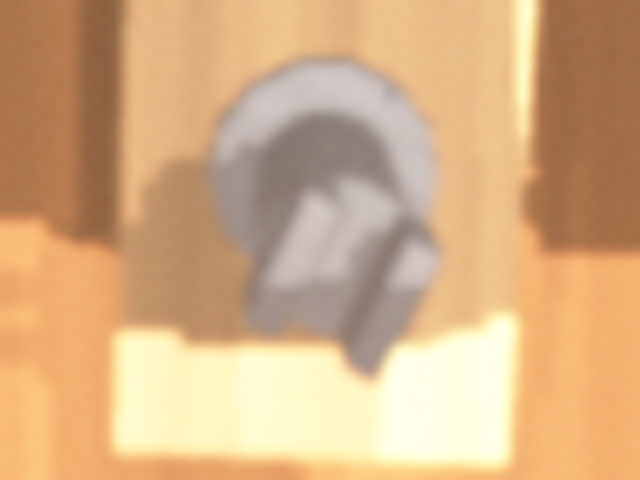

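Collar centre is near (270.5,161). From the wrist it lies at about (0.517,0.085), from the fixed cameras at (0.5125,0.080). I'll aim between them; the jaw centring takes care of x.

```bash
python3 -m inch '[[[1,0.5,-0.4,0,1],[2,0.4,-0.4,0,1],[2,0,0,0,1],[2,0,0,0,1],[1,0,0,0,1],[0,0,0,0,1],[0,0,0,0,1]]]'; python3 -c "
from h import *
go((.5145,.082,.072))
cv2.imwrite('pics/w2.png',camera('wrist')[:,:,::-1])
cv2.imwrite('pics/s2.png',camera('side')[:,:,::-1])
print(proj('wrist',(.5145,.082,.048)))
im=cv2.imread('pics/w2.png')[100:300,120:390]
im2=cv2.imread('pics/s2.png')[100:220,180:300]
cv2.imwrite('pics/w2c.png',np.hstack([cv2.resize(im,(540,400)),cv2.resize(im2,(260,400),interpolation=cv2.INTER_CUBIC)]))"
```

```text
time: 2.9
position: [0.504, 0.0938, 0.1539]
tool_rot: [-0.491, -0.504, 0.506, -0.499]
ft_force: [-0.1, -0.1, 0.0]
grip_width: 0.0869
t 2.9 pos [0.504  0.0938 0.1539] shift cm [8.17 1.21 1.11] axes x [-0.02 -0.01 -1.  ] y [ 1.     0.006 -0.02 ] yaw_y deg 0.33 F [-0.06 -0.09  0.02] w 0.0869
[270.1771759  202.72446992]
```

View pics/w2c.png

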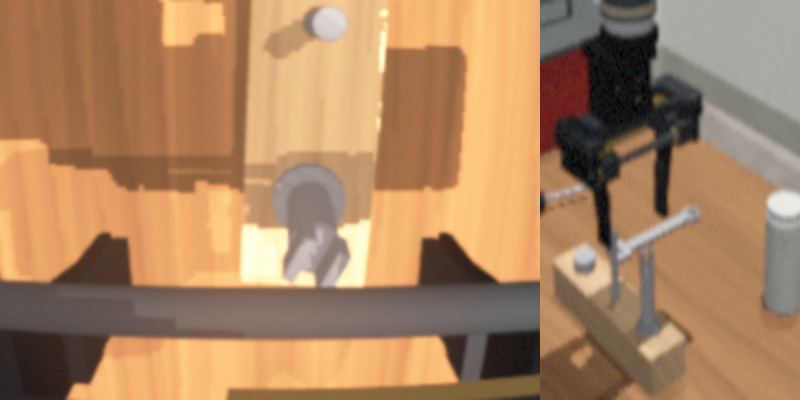

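Post collar at wrist px (274,200), fork below it at (278,230), both between the fingers, rod at (282,112). The wrist gives about (0.518,0.085) again. I'll correct sideways first, then go down.

```bash
python3 -m inch '[[[0,0.6,0.5,0,1],[0,0.6,0.4,0,1],[0,0,0,0,1],[0,0,0,0,1]]]'; python3 -c "
from h import *
go((.516,.0835,.072))"
```

```text
time: 3.33
position: [0.52, 0.0843, 0.1574]
tool_rot: [-0.493, -0.502, 0.504, -0.501]
ft_force: [-0.9, -0.1, -0.2]
grip_width: 0.087
t 3.33 pos [0.52   0.0843 0.1574] shift cm [ 8.55 -0.3  -0.01] axes x [-0.012 -0.01  -1.   ] y [ 1.     0.007 -0.012] yaw_y deg 0.39 F [-0.86 -0.13 -0.22] w 0.087
```

```bash
python3 -m inch '[[[1,-0.1,0,0,1],[1.2,-0.1,0,0,1],[1.2,-0.1,0,0,1],[1.2,0,0,0,1],[1.2,0,0,0,1],[1,0,0,0,1],[0,0,0,0,1],[0,0,0,0,1]]]'; python3 -c "
from h import *
go((.516,.0835,.072))"
```

```text
time: 4.0
position: [0.5175, 0.0818, 0.0856]
tool_rot: [-0.495, -0.5, 0.504, -0.501]
ft_force: [0.9, 0.7, -0.2]
grip_width: 0.0868
t 4.0 pos [0.5175 0.0818 0.0856] shift cm [ 1.36 -0.14 -0.18] axes x [-0.007 -0.01  -1.   ] y [ 1.     0.003 -0.007] yaw_y deg 0.18 F [ 0.87  0.71 -0.16] w 0.0868
```

```bash
python3 -m inch '[[[0.6,-0.1,-0.1,0,1],[0.6,0,-0.1,0,1],[0.1,0,0,0,1],[0,0,0,0,1],[0,0,0,0,1]]]'; python3 -c "
from h import *
go((.516,.0835,.072))
cv2.imwrite('pics/w3.png',camera('wrist')[:,:,::-1])
im=cv2.imread('pics/w3.png')[150:300,160:360]
cv2.imwrite('pics/w3c.png',cv2.resize(im,(800,600)))"
```

```text
time: 4.42
position: [0.5169, 0.0838, 0.0723]
tool_rot: [-0.495, -0.499, 0.503, -0.502]
ft_force: [0.2, 0.5, -0.1]
grip_width: 0.0871
t 4.42 pos [0.5169 0.0838 0.0723] shift cm [ 0.03 -0.09  0.03] axes x [-0.005 -0.01  -1.   ] y [ 1.     0.003 -0.005] yaw_y deg 0.16 F [ 0.22  0.54 -0.09] w 0.0871
```

View pics/w3c.png

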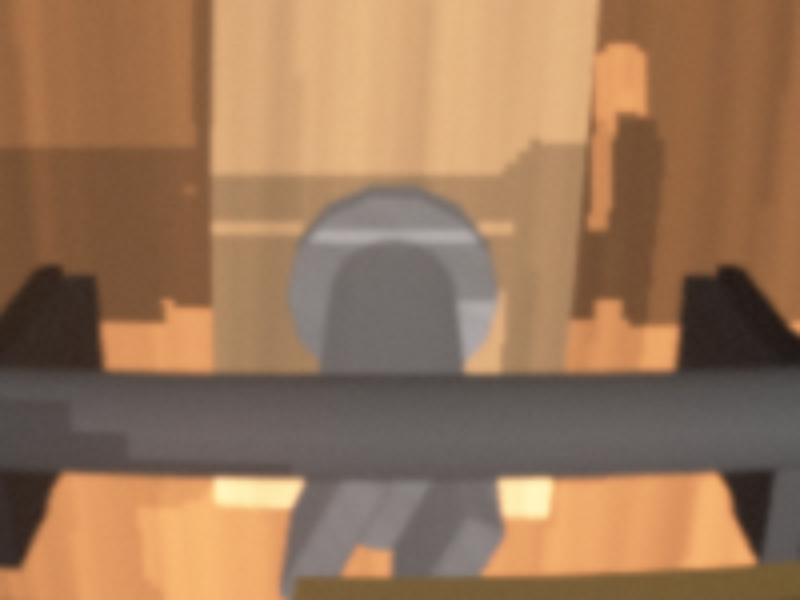

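The post is centred between the fingers: collar centre at crop (393,292), i.e. px (258,223). Closing now.

```bash
python3 -c "
from h import *
print(atz('wrist',(258.3,223),.048))"
python3 -m inch '[[[0,0,0,0,0],[0,0,0,0,0],[0,0,0,0,0],[0,0,0,0,0],[0,0,0,0,0],[0,0,0,0,0],[0,0,0,0,0],[0,0,0,0,0]]]' 45; python3 -m inch '[[[0,0,0,0,0],[0,0,0,0,0],[0,0,0,0,0],[0,0,0,0,0]]]'
python3 -c "
from h import *
go((.516,.0835,.145))"
```

```text
[0.5175619  0.08548229 0.048     ]
time: 5.13
position: [0.518, 0.0838, 0.0737]
tool_rot: [0.496, 0.499, -0.502, 0.503]
ft_force: [0.4, 0.0, 0.0]
grip_width: 0.0417
time: 5.47
position: [0.5178, 0.0838, 0.0736]
tool_rot: [0.496, 0.499, -0.502, 0.503]
ft_force: [-0.4, -0.3, 0.1]
grip_width: 0.0196
t 5.47 pos [0.5178 0.0838 0.0736] shift cm [-7.14 -0.2   0.1 ] axes x [-0.002 -0.01  -1.   ] y [ 1.     0.003 -0.003] yaw_y deg 0.17 F [-0.37 -0.26  0.1 ] w 0.0196
```

```bash
python3 -m inch '[[[-0.8,0,0,0,0],[-1.2,0,0,0,0],[-1.5,0,0,0,0],[-1.5,0,0,0,0],[-1.5,0,0,0,0],[-1.5,0,0,0,0],[-1.5,0,0,0,0],[-1.5,0,0,0,0]]]'; python3 -m inch '[[[-0.5,0,0,0,0],[0,0,0,0,0],[0,0,0,0,0]]]'
python3 -c "
from h import *
go((.556,-.210,.18))"
```

```text
time: 6.13
position: [0.5151, 0.0852, 0.1865]
tool_rot: [-0.494, -0.501, 0.505, -0.5]
ft_force: [-0.0, -0.1, -0.7]
grip_width: 0.0198
time: 6.38
position: [0.5165, 0.0853, 0.1955]
tool_rot: [-0.496, -0.499, 0.503, -0.502]
ft_force: [0.1, -0.1, -2.4]
grip_width: 0.0201
t 6.38 pos [0.5165 0.0853 0.1955] shift cm [ 1.81  3.88 29.53] axes x [-0.005 -0.01  -1.   ] y [ 1.     0.003 -0.005] yaw_y deg 0.15 F [ 0.1  -0.06 -2.44] w 0.0201
```

```bash
python3 -m inch '[[[0,0.2,1.5,0,0],[0,0.5,3,0,0],[0,0.5,3,0,0],[0,0.5,3,0,0],[0,0.5,3,0,0],[0,0.5,3,0,0],[0,0.5,3,0,0],[0,0.5,3,0,0]]]'; python3 -m inch '[[[0,0.3,2.5,0,0],[0,0.2,1.5,0,0],[0,0,0,0,0],[0,0,0,0,0]]]'
python3 -c "
from h import *
go((.556,-.213,.18))"
```

```text
time: 7.05
position: [0.5484, -0.1399, 0.1876]
tool_rot: [0.49, 0.509, -0.503, 0.498]
ft_force: [0.2, 0.2, -1.3]
grip_width: 0.0199
time: 7.38
position: [0.5531, -0.1877, 0.1825]
tool_rot: [0.491, 0.509, -0.505, 0.494]
ft_force: [1.1, 0.3, -0.9]
grip_width: 0.0196
t 7.38 pos [ 0.5531 -0.1877  0.1825] shift cm [0.24 0.29 2.53] axes x [-0.028  0.001 -1.   ] y [ 1.     0.006 -0.028] yaw_y deg 0.35 F [ 1.11  0.3  -0.91] w 0.0196
```

```bash
python3 -m inch '[[[0.5,0.1,1,0,0],[0.5,0.1,1,0,0],[0.5,0.1,0.5,0,0],[0,0,0,0,0],[0.4,0,0,0,0],[0,0,0,0,0],[0,0,0,0,0]]]'
python3 -c "
from h import *
go((.556,-.213,.152))
for n in('wrist','side','top'):cv2.imwrite('pics/%s4.png'%n,camera(n)[:,:,::-1])
i=camera_info('wrist');import json;json.dump({k:np.array(v).tolist() for k,v in i.items()},open('w4.json','w'))
for n in('wrist','side'):print(n,proj(n,(.556,-.2137,.078)))
a=cv2.imread('pics/wrist4.png')[130:310,170:350]
b=cv2.imread('pics/side4.png')[150:270,260:380]
cv2.imwrite('pics/c4.png',np.hstack([cv2.resize(a,(400,400),interpolation=cv2.INTER_CUBIC),cv2.resize(b,(400,400),interpolation=cv2.INTER_CUBIC)]))"
```

```text
time: 7.97
position: [0.554, -0.208, 0.1594]
tool_rot: [0.49, 0.513, -0.504, 0.493]
ft_force: [0.5, 0.1, -1.4]
grip_width: 0.0199
t 7.97 pos [ 0.554  -0.208   0.1594] shift cm [0.73 0.22 0.51] axes x [-0.034  0.006 -0.999] y [ 0.999  0.012 -0.034] yaw_y deg 0.68 F [ 0.52  0.12 -1.4 ] w 0.0199
wrist [262.79109697 206.77271926]
side [314.86777171 223.6093075 ]
```

View pics/c4.png

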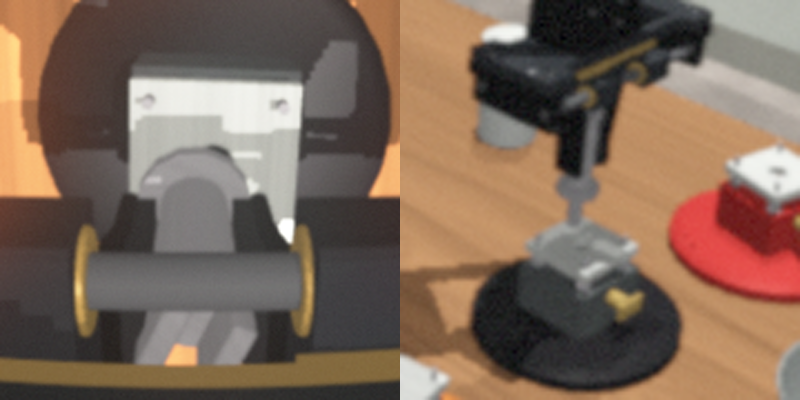

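The wrist crop shows the collar centred at (193,200) with the plate behind it, far corners at (131,80) and (302,80), and a bit of the dark hole just right of the collar at (220,153). The side crop shows the pin's end just above the plate, near (575,222). Working out the offset from both cameras.

```bash
python3 -c "
from h import *
import json
i={k:np.array(v) for k,v in json.load(open('w4.json')).items()}
f=lambda x,y:(170+x*.45,130+y*.45)
P=np.array([.554,-.208,.1594]);ax=np.array([-.034,.006,-.999])
print('corners',atz('wrist',f(131,80),.078,i),atz('wrist',f(302,80),.078,i))
print('edges low',atz('wrist',f(131,180),.078,i),atz('wrist',f(295,230),.078,i))
print('hole edge',atz('wrist',f(222,150),.078,i))
print('collar top',atz('wrist',f(193.5,200),.135,i),'expected',P+ax*.024, 'tip',P+ax*.062)
for z in(.095,.097,.099):print('side tip',atz('side',(260+175/3.333,150+222/3.333),z))
print('side collar',atz('side',(260+177/3.333,150+187/3.333),.1315))
print('side hole0',atz('side',(315,223.4),.078))
s=cv2.imread('pics/side4.png')[190:240,290:340]; s0=cv2.imread('pics/side0.png')[190:240,290:340]
w=cv2.imread('pics/wrist4.png')[180:230,220:310]
cv2.imwrite('pics/c5.png',np.vstack([np.hstack([cv2.resize(s,(400,400),interpolation=cv2.INTER_CUBIC),cv2.resize(s0,(400,400),interpolation=cv2.INTER_CUBIC)])]))
"
```

```text
corners [ 0.52843693 -0.18018141  0.078     ] [ 0.58983703 -0.17901434  0.078     ]
edges low [ 0.52796175 -0.21805189  0.078     ] [ 0.59040544 -0.23698058  0.078     ]
hole edge [ 0.56165554 -0.20565228  0.078     ]
collar top [ 0.55309257 -0.20417431  0.135     ] expected [ 0.553184 -0.207856  0.135424] tip [ 0.551892 -0.207628  0.097462]
side tip [ 0.55604205 -0.2042317   0.095     ]
side tip [ 0.55357919 -0.20613661  0.097     ]
side tip [ 0.55111633 -0.20804152  0.099     ]
side collar [ 0.54935238 -0.20863516  0.1315    ]
side hole0 [ 0.55699411 -0.21331115  0.078     ]
```

View pics/c5.png

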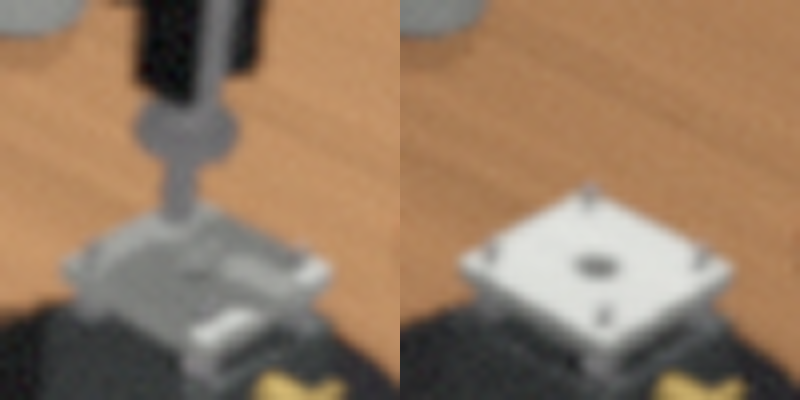

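The side view puts the tip at px (312.1,217.4) and the hole at (314.6,223.1). The wrist view says the tip is short by (+7,-7) mm, the side view (+3,-8) mm. I'll go by the mean, lower to just above the plate, and look again.

```bash
python3 -m inch '[[[0,0.25,0.35,0,0],[0,0.25,0.35,0,0],[0,0,0,0,0],[0,0,0,0,0]]]'
python3 -c "
from h import *
go((.559,-.215,.147))"
```

```text
time: 8.45
position: [0.5604, -0.2157, 0.1605]
tool_rot: [0.49, 0.512, -0.504, 0.494]
ft_force: [-0.1, 0.4, -2.2]
grip_width: 0.0196
t 8.45 pos [ 0.5604 -0.2157  0.1605] shift cm [ 1.35 -0.1  -0.07] axes x [-0.032  0.004 -0.999] y [ 0.999  0.013 -0.032] yaw_y deg 0.72 F [-0.08  0.42 -2.17] w 0.0196
```

```bash
python3 -m inch '[[[0.6,0,0,0,0],[0.6,0,0,0,0],[0.1,0,0,0,0],[0,0,0,0,0],[0,0,0,0,0]]]'
python3 -c "
from h import *
go((.559,-.215,.147))
for n in('wrist','side'):cv2.imwrite('pics/%s5.png'%n,camera(n)[:,:,::-1])
i=camera_info('wrist');import json;json.dump({k:np.array(v).tolist() for k,v in i.items()},open('w5.json','w'))
s=cv2.imread('pics/side5.png')[190:240,290:340];w=cv2.imread('pics/wrist5.png')[150:250,200:300]
cv2.imwrite('pics/c6.png',np.hstack([cv2.resize(s,(400,400),interpolation=cv2.INTER_CUBIC),cv2.resize(w,(400,400),interpolation=cv2.INTER_CUBIC)]))
"
```

```text
time: 8.87
position: [0.5597, -0.2158, 0.1457]
tool_rot: [0.49, 0.512, -0.504, 0.494]
ft_force: [0.0, 0.1, -0.5]
grip_width: 0.0194
t 8.87 pos [ 0.5597 -0.2158  0.1457] shift cm [-0.13 -0.07 -0.08] axes x [-0.032  0.005 -0.999] y [ 0.999  0.012 -0.032] yaw_y deg 0.69 F [ 0.05  0.12 -0.53] w 0.0194
```

View pics/c6.png

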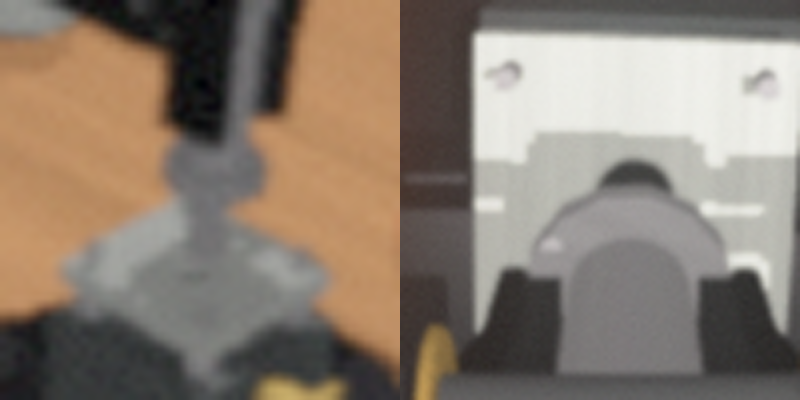

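The wrist crop shows the dark hole's arc, centre about px (258.7,199.7), and the collar top centre about (257,221.2). In the side crop the pin's end, px (315.5,221.8), stands just above the hole, whose front edge is still visible at (314.4,224).

```bash
python3 -c "
from h import *
import json
i={k:np.array(v) for k,v in json.load(open('w5.json')).items()}
ax=np.array([-.032,.005,-.999])
h=atz('wrist',(258.7,199.7),.078,i);
a=atz('wrist',(200+73/4,150+32/4),.078,i);b=atz('wrist',(200+397/4,150+40/4),.078,i);print('corners',a,b)
for z in(.1197,.1215):
  c=atz('wrist',(257,221.2),z,i);t=c+ax*.038;print('hole',h,'tip',t,'d',h-t)
for z in(.080,.082,.084):
  t=atz('side',(315.5,221.8),z);print('side tip',t,'d',atz('side',(314.6,223.1),.078)-t)
"
```

```text
corners [ 0.52796165 -0.17947919  0.078     ] [ 0.58860732 -0.17998167  0.078     ]
hole [ 0.55874226 -0.21141397  0.078     ] tip [ 0.55756911 -0.21312523  0.081738  ] d [ 0.00117315  0.00171126 -0.003738  ]
hole [ 0.55874226 -0.21141397  0.078     ] tip [ 0.55761862 -0.21244444  0.083538  ] d [ 0.00112364  0.00103047 -0.005538  ]
side tip [ 0.56125824 -0.21124173  0.08      ] d [-0.00395294 -0.0004698  -0.002     ]
side tip [ 0.55884143 -0.21307264  0.082     ] d [-0.00153614  0.00136111 -0.004     ]
side tip [ 0.55642463 -0.21490355  0.084     ] d [ 0.00088067  0.00319202 -0.006     ]
```

The two cameras agree to within about 2 mm, so shift +1.3 mm in y and feel down gently.

```bash
python3 -m inch '[[[0,0.02,-0.13,0,0],[0,0,0,0,0],[0,0,0,0,0]]]'; python3 -m inch '[[[0.2,0,0,0,0],[0.2,0,0,0,0],[0.2,0,0,0,0],[0,0,0,0,0]]]'
python3 -c "
from h import *
go((.559,-.2145,.135))"
```

```text
time: 9.22
position: [0.5602, -0.2145, 0.1463]
tool_rot: [0.49, 0.512, -0.504, 0.494]
ft_force: [-0.2, 0.5, -1.4]
grip_width: 0.0194
time: 9.55
position: [0.5603, -0.2145, 0.1403]
tool_rot: [0.49, 0.512, -0.504, 0.495]
ft_force: [0.3, -0.8, -1.1]
grip_width: 0.0194
t 9.55 pos [ 0.5603 -0.2145  0.1403] shift cm [ 0.53 -0.11  0.  ] axes x [-0.03   0.003 -1.   ] y [ 0.999  0.012 -0.03 ] yaw_y deg 0.71 F [ 0.27 -0.79 -1.11] w 0.0194
```

```bash
for k in 1 2; do python3 -m inch '[[[0.2,0,0,0,0],[0.15,0,0,0,0],[0,0,0,0,0]]]'; done
python3 -c "
from h import *
go((.559,-.2145,.135))"
```

```text
time: 9.8
position: [0.56, -0.2138, 0.1363]
tool_rot: [0.491, 0.512, -0.503, 0.494]
ft_force: [0.3, 0.1, -1.1]
grip_width: 0.0202
time: 10.05
position: [0.5599, -0.2137, 0.1323]
tool_rot: [0.49, 0.512, -0.503, 0.494]
ft_force: [-0.7, 0.6, -1.6]
grip_width: 0.0199
t 10.05 pos [ 0.5599 -0.2137  0.1323] shift cm [-0.27 -0.1   0.07] axes x [-0.031  0.005 -1.   ] y [ 0.999  0.012 -0.031] yaw_y deg 0.69 F [-0.73  0.64 -1.63] w 0.0199
```

No contact force with the tip about 9 mm below the plate's top: it is in the hole. Continuing.

```bash
for k in 1 2; do python3 -m inch '[[[0.25,0,0,0,0],[0.25,0,0,0,0],[0.2,0,0,0,0],[0,0,0,0,0]]]'; done
python3 -c "
from h import *
go((.559,-.2145,.113))"
```

```text
time: 10.38
position: [0.5596, -0.2136, 0.1245]
tool_rot: [0.491, 0.512, -0.503, 0.494]
ft_force: [-0.4, -0.1, -2.1]
grip_width: 0.0197
time: 10.72
position: [0.5593, -0.2136, 0.1166]
tool_rot: [0.49, 0.512, -0.503, 0.494]
ft_force: [1.2, -0.5, -2.0]
grip_width: 0.0198
t 10.72 pos [ 0.5593 -0.2136  0.1166] shift cm [ 0.36 -0.02  0.1 ] axes x [-0.031  0.005 -0.999] y [ 0.999  0.012 -0.031] yaw_y deg 0.69 F [ 1.15 -0.53 -2.  ] w 0.0198
```

```bash
for k in 1 2 3 4; do python3 -m inch '[[[0.15,0,0,0,0],[0,0,0,0,0]]]' | egrep 'pos|force'; done
```

```text
position: [0.5593, -0.2136, 0.1148]
ft_force: [-0.3, 0.4, -1.5]
position: [0.5593, -0.2135, 0.1132]
ft_force: [0.5, 0.4, -2.1]
position: [0.5594, -0.2136, 0.1119]
ft_force: [-0.8, 1.1, 0.1]
position: [0.5594, -0.2136, 0.1111]
ft_force: [-1.5, 0.7, 2.2]
```

```bash
for k in 1 2 3 ; do python3 -m inch '[[[0.15,0,0,0,0],[0.05,0,0,0,0]]]' | egrep 'pos|force|wid'; done; python3 -m inch '[[[0.05,0,0,0,0]]]'| egrep 'pos|force|wid'
```

```text
position: [0.5594, -0.2136, 0.1099]
ft_force: [-1.3, 1.3, 3.2]
grip_width: 0.0199
position: [0.5594, -0.2136, 0.1088]
ft_force: [-0.8, 0.9, 4.9]
grip_width: 0.0199
position: [0.5594, -0.2136, 0.1079]
ft_force: [-2.0, 1.4, 6.1]
grip_width: 0.0201
position: [0.5594, -0.2136, 0.108]
ft_force: [-1.6, 0.9, 5.8]
grip_width: 0.0199
```

```bash
for k in 1 2 ; do python3 -m inch '[[[0.15,0,0,0,0],[0.08,0,0,0,0]]]' | egrep 'pos|force|wid'; done; for k in 1 2 3; do python3 -m inch '[[[0.05,0,0,0,0],[0.05,0,0,0,0],[0.05,0,0,0,0],[0.05,0,0,0,0]]]'| egrep 'time|pos|force|wid';done
```

```text
position: [0.5594, -0.2136, 0.1073]
ft_force: [-2.2, 2.1, 7.9]
grip_width: 0.0196
position: [0.5594, -0.2136, 0.1068]
ft_force: [-2.8, 1.9, 8.0]
grip_width: 0.0199
time: 12.63
position: [0.5593, -0.2135, 0.1081]
ft_force: [-2.1, 1.3, 6.1]
grip_width: 0.0196
time: 12.97
position: [0.5593, -0.2135, 0.1085]
ft_force: [-2.1, 2.5, 5.9]
grip_width: 0.0197
time: 13.3
position: [0.5593, -0.2135, 0.1085]
ft_force: [-1.7, 2.6, 5.1]
grip_width: 0.02
```

```bash
for k in 1 2 3; do python3 -m inch '[[[0.1,0,0,0,0],[0.1,0,0,0,0],[0.1,0,0,0,0],[0.1,0,0,0,0]]]'| egrep 'time|pos|force|wid';done; python3 -c "
from h import *
for k in range(12):
  camera('side');o=robot.get_obs();print(round(o['time'],2),o['position'].round(4),o['ft_force'].round(1))"
```

```text
time: 13.63
position: [0.5592, -0.2135, 0.1073]
ft_force: [-1.1, 1.7, 7.3]
grip_width: 0.0198
time: 13.97
position: [0.5592, -0.2135, 0.1069]
ft_force: [-2.2, 1.7, 9.7]
grip_width: 0.0195
time: 14.3
position: [0.5592, -0.2135, 0.1069]
ft_force: [-1.2, 1.8, 7.8]
grip_width: 0.0198
14.35 [ 0.5592 -0.2134  0.1069] [-2.   2.   8.9]
14.4 [ 0.5592 -0.2134  0.1069] [-3.   1.1  9.1]
14.45 [ 0.5592 -0.2135  0.1069] [-2.5  1.7  8. ]
14.5 [ 0.5592 -0.2134  0.1069] [-2.8  2.4  8.9]
14.55 [ 0.5592 -0.2134  0.1069] [-3.1  1.1  8.5]
14.6 [ 0.5592 -0.2135  0.1069] [-1.7  1.7  8.3]
14.65 [ 0.5592 -0.2134  0.1069] [-2.4  2.5  8.6]
14.7 [ 0.5592 -0.2134  0.1069] [-2.4  1.3  8.2]
14.75 [ 0.5592 -0.2134  0.1069] [-1.6  1.7  8.4]
14.8 [ 0.5592 -0.2134  0.1069] [-3.   1.9  8.2]
14.85 [ 0.5592 -0.2134  0.1069] [-2.3  1.9  8.7]
14.9 [ 0.5592 -0.2134  0.1069] [-1.4  2.1  9. ]
```

It is rock steady with about 10 N on the plate (8.5 N plus the post's weight). I'll hold a bit longer and do a last visual check.

```bash
python3 -c "
from h import *
for k in range(26): s=camera('side')
o=robot.get_obs();print(round(o['time'],2),o['position'].round(4),o['ft_force'].round(1),o['grip_width'])
cv2.imwrite('pics/s7.png',s[:,:,::-1]);a=s[180:250,280:350,::-1]
cv2.imwrite('pics/c7.png',np.hstack([cv2.resize(a,(384,384),interpolation=cv2.INTER_CUBIC),cv2.resize(s[:,:,::-1],(400,384))]))"
```

```text
16.2 [ 0.5592 -0.2134  0.1069] [-2.8  1.7  8.3] 0.01941154613880325
```

View pics/c7.png

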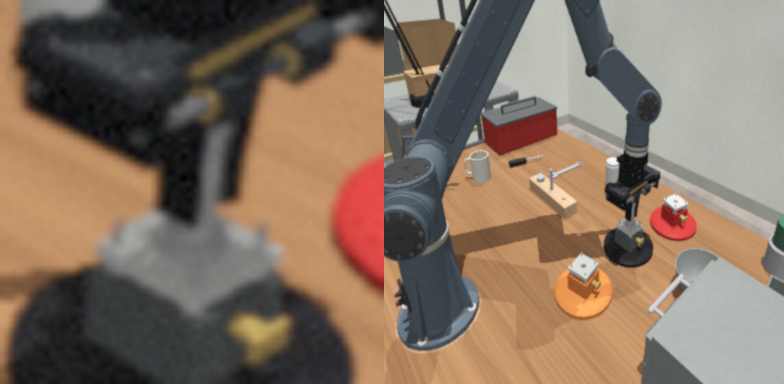

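The collar sits on the black foot's plate near crop (195,235), with the fingers clear above it. The rod, cap screw and the other things stand where they were. Handing in.

```bash
python3 -c "
from rig import robot
print(robot.hand_in())"
```

```text
the job is handed in; nothing more can be done
None
```

The arm is still holding the forked post and pressing its collar on the plate, so you can tighten the screw. I took the post out of the rack's end hole and put its pin through the clamp-plate hole on the black lamp foot. It met no resistance on the way in.

**Push:** The wrist reads about 8.5 N, which makes about 10 N on the plate with the post's weight. From the tool height that is about 5 mm of travel, though I did not measure the plate itself. It stayed steady for about 2 s at a constant tool height, with the grip at 19.4 mm.

**Final picture:** It shows the collar on the plate and the fingers clear of it. Nothing else visible has moved, though I did not measure the other things.

**Disagreements:**
- The cameras differed by up to 5 mm on where the post stood, and by about 2 mm on where the pin was over the hole. I went by the middle both times.
- The tool leans about 0.03 rad, inside the 0.1 limit, and shows a steady sideways force of 2–3 N. The pin may be lightly touching the hole's edge.

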